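# Unlock the die carriage of a shoemaker's press and send it home

## Task

Throw the three locking levers of the bench press fully over, away from you, then push the die carriage fully home under the bridge and let go. The levers are interlocked and can be thrown in one order only, which is not marked, so try them gently and feel which one is free: never force a lever or the carriage that stops short, back off and try another. Leave everything else on the bench where it stands.

Things in the scene. Friction and masses are not known exactly. Their poses are not given: they have to be found in the camera images.
- press: the bench press: dark base plate 300 x 420 x 12 mm with a green lever bank on the right, seen from the robot, and the die carriage's bed on the left. Fixed; stands differently every time. Origin at bench level; x points away from the robot (the way levers and carriage go), y to the left, z up. More than 20 N by gripper or arm on any part of it, levers and carriage included, bends the interlock
- lever_row (a point): lever bank: green box in the press's frame from x -75 to +50 mm, y -175 to +75 mm, top 66 mm above the bench; this point is at the middle lever's pivot (x 0, y -50, z 60 mm). Its hidden interlock lets the levers be thrown in one order only, which changes from day to day; the carriage is free only after all three are over. Nothing springs back
- bridge (a point): centre of the top of the low green bridge (60 x 150 mm, top 132 mm above the bench), in the press's frame at x +100, y +140 mm; a handwheel 68 mm across stands above it, up to 160 mm
- lever_left_grip (a point): point on the axis of the left lever, in its black round grip (22 mm across, from 75 to 125 mm from the pivot along the lever; this point is 100 mm from the pivot; the grip's top is about 178 mm above the bench at either end, 185 mm upright). Smooth, polished. Moves with the lever
- lever_left (a joint): angle of the left lever (rad): 0 leans 0.42 rad towards the robot, 0.42 upright, 0.84 fully over, leaning 0.42 rad away from the robot (its stop). Pivot along the press's y axis, in the press's frame at x 0, y +30 mm, z 60 mm. Free: 2 to 5 N at the grip all the way. Blocked: free play up to 0.13 to 0.16 rad, then a stiff springy stop, 2 to 4 N more per mm
- lever_middle_grip (a point): point on the axis of the middle lever, in its black round grip (22 mm across, from 75 to 125 mm from the pivot along the lever; this point is 100 mm from the pivot; the grip's top is about 178 mm above the bench at either end, 185 mm upright). Smooth, polished. Moves with the lever
- lever_middle (a joint): angle of the middle lever (rad): 0 leans 0.42 rad towards the robot, 0.42 upright, 0.84 fully over, leaning 0.42 rad away from the robot (its stop). Pivot along the press's y axis, in the press's frame at x 0, y -50 mm, z 60 mm. Free: 2 to 5 N at the grip all the way. Blocked: free play up to 0.13 to 0.16 rad, then a stiff springy stop, 2 to 4 N more per mm
- lever_right_grip (a point): point on the axis of the right lever, in its black round grip (22 mm across, from 75 to 125 mm from the pivot along the lever; this point is 100 mm from the pivot; the grip's top is about 178 mm above the bench at either end, 185 mm upright). Smooth, polished. Moves with the lever
- lever_right (a joint): angle of the right lever (rad): 0 leans 0.42 rad towards the robot, 0.42 upright, 0.84 fully over, leaning 0.42 rad away from the robot (its stop). Pivot along the press's y axis, in the press's frame at x 0, y -130 mm, z 60 mm. Free: 2 to 5 N at the grip all the way. Blocked: free play up to 0.13 to 0.16 rad, then a stiff springy stop, 2 to 4 N more per mm
- carriage_handle (a point): centre of the upright black handle (24 mm across, 50 mm high, its top 25 mm above this point) on the carriage; this point is 130 mm above the bench and, with the carriage out, at x -75, y +140 mm in the press's frame. Moves with the carriage
- carriage (a joint): travel of the die carriage (m), along the press's x axis: 0 = out, towards the robot; 0.07 = fully home against its stop under the bridge. Needs about 4 to 6 N when free, stays where left; locked, it stops firmly within about 6 mm. Hits its end stop hard unless slowed down
- tack_tin: bystander: brass tin of tacks, 48 mm across and 35 mm high, standing on the press's base plate behind the levers; origin under its centre
- heel_block: bystander: shoe heel, dark wood on rubber, about 38 x 50 x 30 mm high, lying on the front strip of the press's base plate; origin under its centre
- glue_jar: bystander: amber glue jar, 72 mm across and 85 mm high; origin under its centre
- hammer: bystander: hand hammer lying on the bench
- shoe_last: bystander: wooden shoe last, about 240 x 68 x 97 mm high; origin under its centre
- mug: bystander: white mug, 76 mm across and 90 mm high; origin under its centre
- awl: bystander: awl lying on the bench

How it is judged:
By the outcome, as a careful person would: the job done as asked, in the order asked, and still so for the second after the job is handed in, with the robot touching nothing.
It also fails if it takes over 72 s, if anything falls off the work surface, if the arm or the gripper's body presses on something with over 40 N, if the wrist force passes 120 N, or if a joint passes its speed limit or range.

## Robot

A 6-joint arm with a two-finger parallel gripper is mounted at the origin on the work surface. World frame = base frame: x ahead of the robot, y to its left, z up, the work surface at z = 0. Lengths are in m, angles in rad, forces in N, time in s.
With the tool pointing down it reaches from about 0.3 to 1 m from the base axis. Payload 5.1 kg.
Tool frame: the origin (TCP) lies on the centre line of the jaws, within the pads' length; the fingertips stand 22 mm ahead of it and the grasp point (between the pads) lies 3 mm ahead of it (env.finger_overhang is the distance from the TCP to the fingertips, in m); z points along the fingers, y is the line along which they close (so a half turn about z gives the same grasp; the last joint's range is limited). The gripper opens to 95 mm and grips with 3 to 60 N. Pads are 20 mm wide; open, the fingers measure 119 mm over their backs; the gripper's body (75 mm by 180 mm) begins 59 mm behind the grasp point.
Start: joints at [1.078, 0.124, 1.65, -0, 1.367, -0.083], TCP at [0.259, 0.596, 0.237] pointing down, gripper open.
Joint ranges: [-2.61, 2.61], [-1.02, 2.33], [0.03, 2.71], [-1.35, 4.49], [0.32, 2.68], [-2.91, 2.91]. Speed limits (rad/s): [2.57, 2.57, 3.14, 3.14, 3.14, 3.14].

## Interface

Orientations are given as [roll, pitch, yaw] about the fixed x, y, z axes, in that order (R = Rz(yaw) Ry(pitch) Rx(roll)).
In Python, from plant import env gives the robot as it stands.
- The arm moves only by the shell command python3 -m jog 'ROWS'. ROWS is JSON, a list of rows, each an object of numbers: "dx", "dy", "dz": the shift along the tool's x, y, z scaled (see below); "rx", "ry", "rz": the turn, a rotation vector about the tool's x, y, z scaled (see below); "claw": the closure, from -1 (fully open) to 1 (shut). A call has 1 to 20 rows; each row shifts and turns the commanded pose from where the row before left it, along the tool's axes as they then stand; what a row does not reach is not made up. The controller multiplies each number of a shift by 50 mm and each number of a turn by 60 degrees. A row lasts 1/12 s, in which the tool goes at most 41.7 mm and 7.16 degrees, less where a joint would pass 70% of its speed; a pose out of reach is approached as far as the arm can. A call with a number of a shift or a turn outside -1 to 1 is refused whole. A call with a gripper value outside its range is refused whole. The fingers move at their own pace and stop on an object; the grip force is fixed at half the most. Time passes only in rows, so rows that do not move let the fingers close. It gives the time, the measured TCP pose, the force, the opening and the grip force at its end, in the units of the state.
- env.get_obs(): the state, without advancing time (a new reading comes with each control period).
- env.camera(name): name is "scene" or "side" or "wrist"; returns the picture (384x512x3 uint8, red, green, blue); there is no depth.
- env.camera_params(name): a dict with "fx", "fy", "cx", "cy" (pixels), "pose" (4x4, takes a point from camera to world coordinates); the wrist camera has in their place "mount" (4x4, takes a point from camera to tool coordinates, whose origin is the TCP and whose axes are the flange's). Camera axes: x right, y down, z forward; pixel columns grow to the right and rows downward; lengths in m; the calibration is good to about 2 mm. A picture is of the moment at which its call begins: read the wrist's pose just before it. camera_params takes no time and is no camera call.
- env.job_done(): hands the job in; it is judged then, once.
The state is a dict: "t": time; "joints": joint angles; "dq": joint speeds; "tau": joint torques, N m; "tcp_pos": TCP position; "orientation": TCP orientation; "wrist_force": force on the tool from outside, world axes, zero at the start; "moment": the same for the moment, N m; "finger_gap": finger opening in m; "grasp_force": force on a finger pad.
Only numpy, scipy, OpenCV 4.12 (cv2) and the standard library are available. Lean on these libraries where they do the work, as an engineer would, in place of code of your own. Each camera call takes 0.05 s, during which the arm holds its last target. There are 200 camera calls.

## Working session

There is one attempt and no reset: what is moved stays moved. The work goes in short steps, Python scripts to look and compute and a shell command to move; the robot and the scene stay as the last step left them, time stands still between calls to the robot, and variables do not carry over. Pictures are saved under pics/ and viewed, at most 10 in all, crops included, and the job is handed in when it is done.

```bash
ls; mkdir -p pics; python3 - <<'E'
from plant import env
import cv2,numpy as np
o=env.get_obs();print({k:np.round(v,3).tolist() for k,v in o.items()})
a=env.camera("scene");b=env.camera("side")
cv2.imwrite("pics/a.png",a[:,:,::-1]);cv2.imwrite("pics/b.png",b[:,:,::-1])
for n in("scene","side","wrist"):
  p=env.camera_params(n);print(n,{k:np.round(v,4).tolist() for k,v in p.items()})
E
```

```text
pics
{'t': 0.0, 'joints': [1.078, 0.124, 1.652, 0.0, 1.367, -0.083], 'dq': [0.001, -0.001, 0.0, 0.002, -0.001, -0.0], 'tau': [0.0, -41.76, -35.993, 0.078, 0.049, -0.0], 'tcp_pos': [0.259, 0.596, 0.235], 'orientation': [-3.14, -0.0, 2.732], 'wrist_force': [-0.026, -0.266, -0.069], 'moment': [-0.042, -0.007, 0.002], 'grasp_force': 0.0, 'finger_gap': 0.095}
scene {'fx': 414.9305, 'fy': 414.9305, 'cx': 250.9968, 'cy': 196.3622, 'pose': [[-0.787, 0.3567, -0.5034, 1.2875], [0.617, 0.4547, -0.6423, 1.018], [-0.0002, -0.8161, -0.5779, 1.0125], [0.0, 0.0, 0.0, 1.0]]}
side {'fx': 450.0648, 'fy': 450.0648, 'cx': 252.7478, 'cy': 195.6758, 'pose': [[0.9533, -0.1637, 0.254, 0.1623], [-0.3017, -0.468, 0.8306, -1.139], [-0.0171, -0.8684, -0.4955, 0.8007], [0.0, 0.0, 0.0, 1.0]]}
wrist {'fx': 324.6522, 'fy': 324.6522, 'cx': 255.0362, 'cy': 189.6492, 'mount': [[-0.0014, -0.9607, -0.2775, 0.0781], [1.0, -0.0014, -0.0002, 0.0006], [-0.0002, -0.2775, 0.9607, -0.148], [0.0, 0.0, 0.0, 1.0]]}
```

View pics/a.png

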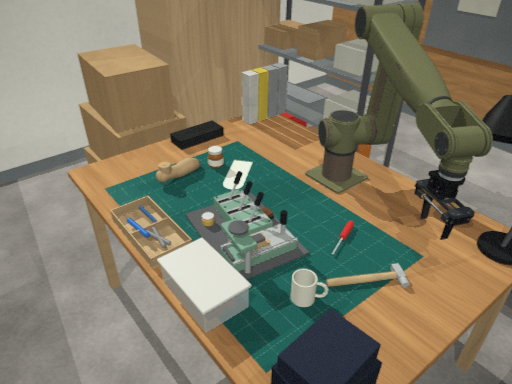

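View pics/b.png

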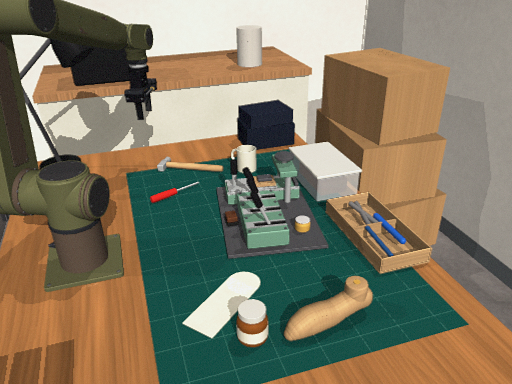

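```bash
python3 - <<'E'
import cv2,numpy as np
a=cv2.imread("pics/a.png")[165:285,180:312];b=cv2.imread("pics/b.png")[140:260,206:338]
cv2.imwrite("pics/c.png",np.hstack([cv2.resize(i,None,fx=3,fy=4.9,interpolation=2) for i in(a,b)]))
E
```

```text
(no output)
```

View pics/c.png

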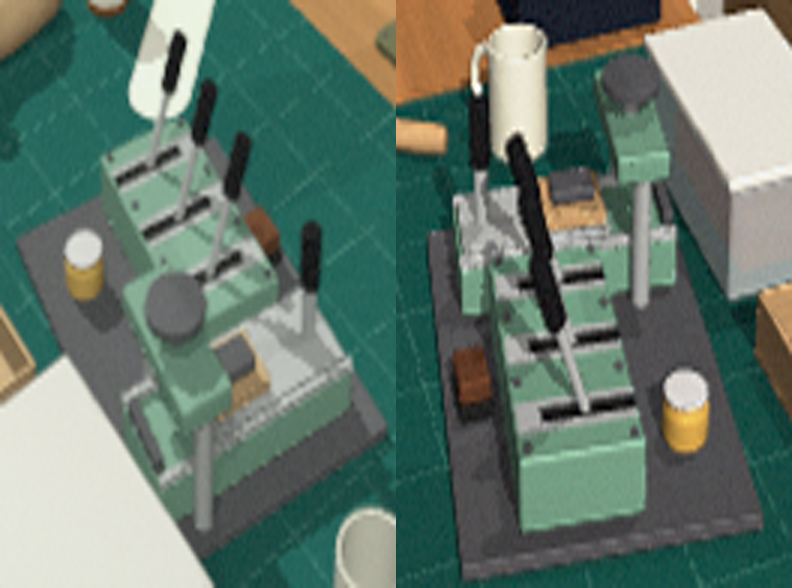

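```bash
cat > h.py <<'E'
from plant import env
import numpy as np
from scipy.optimize import least_squares
def proj(P,n):
    p=env.camera_params(n);T=np.linalg.inv(p["pose"]);q=P@T[:3,:3].T+T[:3,3]
    return np.c_[p["fx"]*q[:,0]/q[:,2]+p["cx"],p["fy"]*q[:,1]/q[:,2]+p["cy"]]
def w(P,x):
    c,s=np.cos(x[2]),np.sin(x[2]);P=np.asarray(P,float)
    return np.c_[x[0]+c*P[:,0]-s*P[:,1],x[1]+s*P[:,0]+c*P[:,1],P[:,2]]
E
python3 - <<'E'
from h import *
sc=np.array([[179,38,-51,-130,174],[207,88,-51,-50,174],[240,140,-51,30,174],[311,228,-75,140,155],[175,300,100,140,160],[18,240,150,-210,12],[387,432,-150,210,12],[105,158,50,-175,66]],float)
si=np.array([[460,565,-150,-210,12],[762,515,150,-210,12],[630,85,100,140,160],[520,458,-75,-175,66],[642,445,50,-175,66]],float)
us=np.c_[180+sc[:,0]/3,165+sc[:,1]/4.9];ui=np.c_[206+(si[:,0]-396)/3,140+si[:,1]/4.9]
f=lambda x:np.r_[proj(w(sc[:,2:]/1e3,x),"scene")-us,proj(w(si[:,2:]/1e3,x),"side")-ui]
r=least_squares(lambda x:f(x).ravel(),[.6,0,0],loss="soft_l1")
print(r.x);print(f(r.x).round(1).tolist())
E
```

```text
[ 0.56421079  0.05615734 -0.14823216]
[[-0.2, -0.3], [0.8, -0.4], [0.9, -0.2], [-0.2, 0.6], [-0.3, 1.0], [0.0, -2.9], [1.3, -5.0], [-3.1, -0.0], [-2.2, 1.9], [-1.4, 0.9], [0.8, -4.3], [1.5, -1.4], [3.1, -3.2]]
```

```bash
cat >> h.py <<'E'
from scipy.spatial.transform import Rotation as Ro
def go(t,yaw):
    o=env.get_obs();R0=Ro.from_euler("xyz",o["orientation"]);R1=Ro.from_euler("xyz",[np.pi,0,yaw])
    d=np.array(t)-o["tcp_pos"]
    print("turn",((R0.inv()*R1).as_rotvec(degrees=True)/60).round(3),"then shift",(R1.inv().apply(d)/.05).round(3))
E
python3 - <<'E'
from h import *
go([.525,.062,.35],np.pi-.148)
E
```

```text
turn [-0.002 -0.    -0.25 ] then shift [-6.841 -9.772 -2.289]
```

```bash
python3 -m jog '[{"rz":-0.085,"dz":-0.5},{"rz":-0.085,"dz":-0.5},{"rz":-0.08,"dz":-0.5},{"dx":-0.43,"dy":-0.61},{"dx":-0.43,"dy":-0.61},{"dx":-0.43,"dy":-0.61},{"dx":-0.43,"dy":-0.61},{"dx":-0.43,"dy":-0.61},{"dx":-0.43,"dy":-0.61},{"dx":-0.43,"dy":-0.61},{"dx":-0.43,"dy":-0.61,"claw":0.75},{"dx":-0.43,"dy":-0.61,"claw":0.75},{"dx":-0.43,"dy":-0.61,"claw":0.75},{"dx":-0.43,"dy":-0.61,"claw":0.75},{"dx":-0.43,"dy":-0.61,"claw":0.75},{"dx":-0.43,"dy":-0.61,"claw":0.75},{"dx":-0.43,"dy":-0.61,"dz":-0.4,"claw":0.75},{"dx":-0.43,"dy":-0.61,"dz":-0.4,"claw":0.75},{"claw":0.75}]'; python3 - <<'E'
from h import *
import cv2
o=env.get_obs();print({k:np.round(o[k],4).tolist() for k in("t","tcp_pos","orientation","finger_gap","wrist_force")})
np.save("p1.npy",np.r_[o["tcp_pos"],o["orientation"]])
a=env.camera("wrist");cv2.imwrite("pics/d.png",cv2.resize(a[:,:,::-1],None,fx=1.5,fy=1.5,interpolation=2))
E
```

```text
{'t': 0.1, 'tcp_pos': [0.2588, 0.5957, 0.2355], 'orientation': [-3.1398, -0.0001, 2.7318], 'finger_gap': 0.095, 'wrist_force': [-0.8597, -0.6149, 0.3203]}invalid input at $[0]: expected keys dx, dy, dz, rx, ry, rz, claw
```

View pics/d.png

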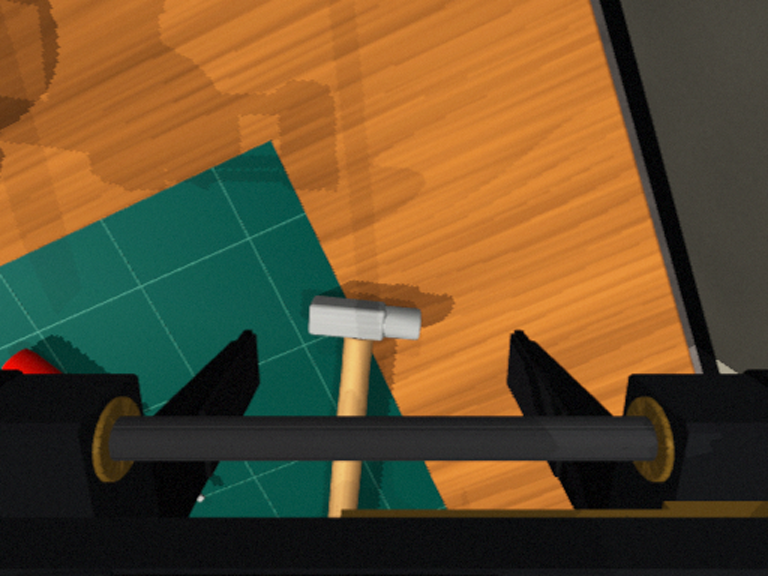

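```bash
python3 -m jog '[{"dx":0,"dy":0,"dz":-0.8,"rx":0,"ry":0,"rz":-0.085,"claw":0.75},{"dx":0,"dy":0,"dz":-0.8,"rx":0,"ry":0,"rz":-0.085,"claw":0.75},{"dx":0,"dy":0,"dz":-0.7,"rx":0,"ry":0,"rz":-0.08,"claw":0.75},{"dx":-0.5,"dy":-0.6,"dz":0,"rx":0,"ry":0,"rz":0,"claw":0.75},{"dx":-0.5,"dy":-0.6,"dz":0,"rx":0,"ry":0,"rz":0,"claw":0.75},{"dx":-0.5,"dy":-0.6,"dz":0,"rx":0,"ry":0,"rz":0,"claw":0.75},{"dx":-0.5,"dy":-0.6,"dz":0,"rx":0,"ry":0,"rz":0,"claw":0.75},{"dx":-0.5,"dy":-0.6,"dz":0,"rx":0,"ry":0,"rz":0,"claw":0.75},{"dx":-0.5,"dy":-0.6,"dz":0,"rx":0,"ry":0,"rz":0,"claw":0.75},{"dx":-0.5,"dy":-0.6,"dz":0,"rx":0,"ry":0,"rz":0,"claw":0.75},{"dx":-0.5,"dy":-0.6,"dz":0,"rx":0,"ry":0,"rz":0,"claw":0.75},{"dx":-0.5,"dy":-0.6,"dz":0,"rx":0,"ry":0,"rz":0,"claw":0.75},{"dx":-0.5,"dy":-0.6,"dz":0,"rx":0,"ry":0,"rz":0,"claw":0.75},{"dx":-0.5,"dy":-0.6,"dz":0,"rx":0,"ry":0,"rz":0,"claw":0.75},{"dx":-0.5,"dy":-0.6,"dz":0,"rx":0,"ry":0,"rz":0,"claw":0.75},{"dx":-0.5,"dy":-0.6,"dz":0,"rx":0,"ry":0,"rz":0,"claw":0.75},{"dx":-0.5,"dy":-0.6,"dz":0,"rx":0,"ry":0,"rz":0,"claw":0.75},{"dx":-0.5,"dy":-0.6,"dz":0,"rx":0,"ry":0,"rz":0,"claw":0.75},{"dx":-0.5,"dy":-0.6,"dz":0,"rx":0,"ry":0,"rz":0,"claw":0.75},{"dx":0,"dy":0,"dz":0,"rx":0,"ry":0,"rz":0,"claw":0.75}]'; python3 - <<'E'
from h import *
import cv2
o=env.get_obs();print({k:np.round(o[k],4).tolist() for k in("t","tcp_pos","orientation","finger_gap","wrist_force","joints")})
np.save("p1.npy",np.r_[o["tcp_pos"],o["orientation"]])
a=env.camera("wrist");cv2.imwrite("pics/e.png",cv2.resize(a[:,:,::-1],None,fx=1.5,fy=1.5,interpolation=2))
E
```

```text
t: 1.82
tcp_pos: [0.5859, 0.0571, 0.3504]
orientation: [-3.139, -0.0, 2.987]
wrist_force: [-0.4, 0.3, -0.1]
finger_gap: 0.0118
grasp_force: 0.0
{'t': 1.8167, 'tcp_pos': [0.5859, 0.0571, 0.3504], 'orientation': [-3.139, -0.0004, 2.9874], 'finger_gap': 0.0118, 'wrist_force': [-0.3598, 0.3417, -0.0776], 'joints': [0.0071, -0.0567, 1.647, -0.0024, 1.5522, -1.4094]}
```

View pics/e.png

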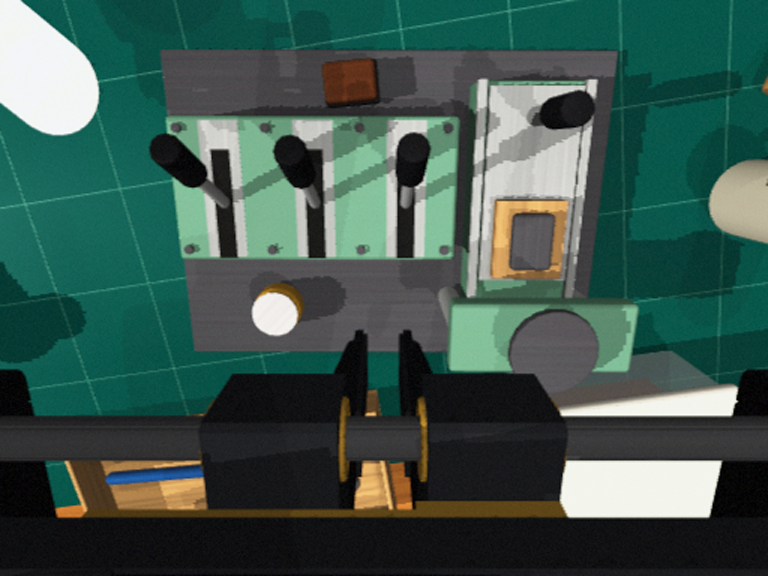

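```bash
python3 - <<'E'
from h import *
p=env.camera_params("wrist");s=np.load("p1.npy")
T=np.eye(4);T[:3,:3]=Ro.from_euler("xyz",s[3:]).as_matrix();T[:3,3]=s[:3];T=np.linalg.inv(T@p["mount"])
D=np.array([[163,51,-150,-210,12],[617,51,-150,210,12],[193,351,150,-210,12],[166,117,-75,-175,66],[459,117,-75,75,66],[181,258,50,-175,66],[454,258,50,75,66],[163,146,-51,-130,174],[290,149,-51,-50,174],[414,147,-51,30,174],[577,105,-75,140,155],[553,352,100,140,160]],float)
def f(x):
    q=w(D[:,2:]/1e3,x)@T[:3,:3].T+T[:3,3]
    return np.c_[p["fx"]*q[:,0]/q[:,2]+p["cx"],p["fy"]*q[:,1]/q[:,2]+p["cy"]]-D[:,:2]/1.5
r=least_squares(lambda x:f(x).ravel(),[.56,.056,-.148],loss="soft_l1")
print(r.x,f(r.x).round(1).tolist());np.save("press.npy",r.x)
for P in ([-.095,.03,.17],[-.095,-.05,.17],[-.095,-.13,.17],[-.12,.14,.17]): print(w([P],r.x))
E
```

```text
[ 0.55956881  0.05159084 -0.15109501] [[-15.4, -11.8], [-8.5, -13.5], [-8.9, -6.7], [-1.9, 0.3], [0.9, -0.6], [-0.1, 2.7], [0.6, 2.0], [1.2, 1.2], [-0.5, -1.2], [0.0, -0.2], [1.0, 2.1], [2.2, 1.4]]
[[0.47016678 0.09554852 0.17      ]]
[[0.45812512 0.01645997 0.17      ]]
[[ 0.44608346 -0.06262858  0.17      ]]
[[0.46200889 0.20805829 0.17      ]]
```

```bash
python3 - <<'E'
from h import *
r=np.load("press.npy"); go(w([[-.095,.03,.167]],r)[0],np.pi+r[2])
E
```

```text
turn [-0.001 -0.002 -0.002] then shift [2.373 0.366 3.67 ]
```

```bash
python3 -m jog '[{"dx":0.6,"dy":0.09,"dz":0,"rx":0,"ry":0,"rz":0,"claw":0.75},{"dx":0.6,"dy":0.09,"dz":0,"rx":0,"ry":0,"rz":0,"claw":0.75},{"dx":0.6,"dy":0.09,"dz":0,"rx":0,"ry":0,"rz":0,"claw":0.75},{"dx":0.57,"dy":0.09,"dz":0,"rx":0,"ry":0,"rz":0,"claw":0.75},{"dx":0,"dy":0,"dz":0.73,"rx":0,"ry":0,"rz":0,"claw":0.75},{"dx":0,"dy":0,"dz":0.73,"rx":0,"ry":0,"rz":0,"claw":0.75},{"dx":0,"dy":0,"dz":0.73,"rx":0,"ry":0,"rz":0,"claw":0.75},{"dx":0,"dy":0,"dz":0.73,"rx":0,"ry":0,"rz":0,"claw":0.75},{"dx":0,"dy":0,"dz":0.73,"rx":0,"ry":0,"rz":0,"claw":0.75},{"dx":0,"dy":0,"dz":0,"rx":0,"ry":0,"rz":0,"claw":0.75},{"dx":0,"dy":0,"dz":0,"rx":0,"ry":0,"rz":0,"claw":0.75}]'
cat >> h.py <<'E'
def st():
    o=env.get_obs();r=np.load("press.npy");c,s=np.cos(r[2]),np.sin(r[2]);R=np.array([[c,s,0],[-s,c,0],[0,0,1]])
    print("t",round(o["t"],2),"press xyz mm",(R@(o["tcp_pos"]-[r[0],r[1],0])*1e3).round(1),"F",(R@o["wrist_force"]).round(1))
E
python3 -c "from h import *;st()"
```

```text
t: 2.78
tcp_pos: [0.4674, 0.0983, 0.1675]
orientation: [-3.141, -0.005, 2.995]
wrist_force: [0.1, 0.7, 1.1]
finger_gap: 0.0119
grasp_force: 0.0
t 2.78 press xyz mm [-98.2  32.3 167.5] F [0.  0.7 1.1]
```

```bash
python3 -m jog '[{"dx":-0.2,"dy":-0.04,"dz":0,"rx":0,"ry":0,"rz":0,"claw":0.75},{"dx":-0.2,"dy":0,"dz":0,"rx":0,"ry":0,"rz":0,"claw":0.75},{"dx":-0.1,"dy":0,"dz":0,"rx":0,"ry":0,"rz":0,"claw":0.75},{"dx":0,"dy":0,"dz":0,"rx":0,"ry":0,"rz":0,"claw":0.75}]' >/dev/null; python3 -c "from h import *;st()"
python3 -m jog '[{"dx":-0.1,"dy":0,"dz":0,"rx":0,"ry":0,"rz":0,"claw":0.75},{"dx":0,"dy":0,"dz":0,"rx":0,"ry":0,"rz":0,"claw":0.75}]' >/dev/null; python3 -c "from h import *;st()"
python3 -m jog '[{"dx":-0.1,"dy":0,"dz":0,"rx":0,"ry":0,"rz":0,"claw":0.75},{"dx":0,"dy":0,"dz":0,"rx":0,"ry":0,"rz":0,"claw":0.75}]' >/dev/null; python3 -c "from h import *;st()"
python3 -m jog '[{"dx":-0.1,"dy":0,"dz":0,"rx":0,"ry":0,"rz":0,"claw":0.75},{"dx":0,"dy":0,"dz":0,"rx":0,"ry":0,"rz":0,"claw":0.75}]' >/dev/null; python3 -c "from h import *;st()"
```

```text
t 3.12 press xyz mm [-68.7  30.1 171.6] F [-0.4  0.2 -1.2]
t 3.28 press xyz mm [-65.3  29.8 169.8] F [-1.  -1.2  1. ]
t 3.45 press xyz mm [-60.8  29.8 169.1] F [-1.  -1.9  1.1]
t 3.62 press xyz mm [-55.7  30.  169. ] F [-0.3 -1.6 -0.2]
```

```bash
for i in 1; do python3 -m jog '[{"dx":-0.08,"dy":0,"dz":0,"rx":0,"ry":0,"rz":0,"claw":0.75},{"dx":0,"dy":0,"dz":0,"rx":0,"ry":0,"rz":0,"claw":0.75}]' >/dev/null; python3 -c "from h import *;st()"
python3 -m jog '[{"dx":-0.08,"dy":0,"dz":0,"rx":0,"ry":0,"rz":0,"claw":0.75},{"dx":0,"dy":0,"dz":0,"rx":0,"ry":0,"rz":0,"claw":0.75}]' >/dev/null; python3 -c "from h import *;st()"; done
```

```text
t 3.78 press xyz mm [-52.2  30.  169. ] F [-3.1 -2.2  1.5]
t 3.95 press xyz mm [-49.2  29.6 168.8] F [-7.4 -4.7  3.8]
```

```bash
python3 - <<'E'
from h import *
import cv2
a=env.camera("side")[140:260,200:340];b=env.camera("wrist")[60:240,60:460]
cv2.imwrite("pics/f.png",np.vstack([cv2.resize(a,(400,340),interpolation=2),cv2.resize(b,(400,180))])[:,:,::-1])
E
```

```text
(no output)
```

View pics/f.png

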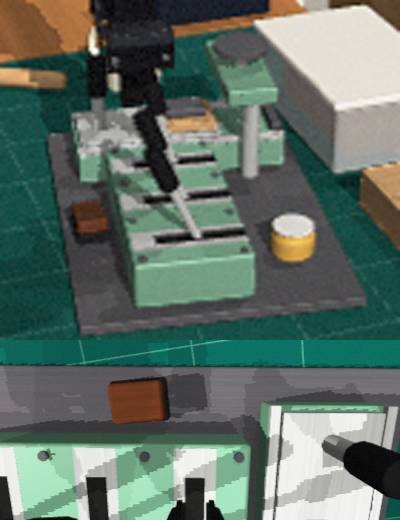

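```bash
python3 -m jog '[{"dx":0.5,"dy":0,"dz":0,"rx":0,"ry":0,"rz":0,"claw":0.75},{"dx":0.5,"dy":-0.2,"dz":0,"rx":0,"ry":0,"rz":0,"claw":0.75},{"dx":0,"dy":-0.7,"dz":0,"rx":0,"ry":0,"rz":0,"claw":0.75},{"dx":0,"dy":-0.69,"dz":0,"rx":0,"ry":0,"rz":0,"claw":0.75},{"dx":-0.2,"dy":0,"dz":0,"rx":0,"ry":0,"rz":0,"claw":0.75},{"dx":-0.2,"dy":0,"dz":0,"rx":0,"ry":0,"rz":0,"claw":0.75},{"dx":-0.2,"dy":0,"dz":0,"rx":0,"ry":0,"rz":0,"claw":0.75},{"dx":0,"dy":0,"dz":0,"rx":0,"ry":0,"rz":0,"claw":0.75},{"dx":0,"dy":0,"dz":0,"rx":0,"ry":0,"rz":0,"claw":0.75}]' >/dev/null; python3 -c "from h import *;st()"
python3 -m jog '[{"dx":-0.1,"dy":0,"dz":0,"rx":0,"ry":0,"rz":0,"claw":0.75},{"dx":-0.08,"dy":0,"dz":0,"rx":0,"ry":0,"rz":0,"claw":0.75},{"dx":0,"dy":0,"dz":0,"rx":0,"ry":0,"rz":0,"claw":0.75}]' >/dev/null; python3 -c "from h import *;st()"
python3 -m jog '[{"dx":-0.08,"dy":0,"dz":0,"rx":0,"ry":0,"rz":0,"claw":0.75},{"dx":0,"dy":0,"dz":0,"rx":0,"ry":0,"rz":0,"claw":0.75}]' >/dev/null; python3 -c "from h import *;st()"
```

```text
t 4.8 press xyz mm [-67.2 -48.6 169. ] F [-0.3  0.9  0. ]
t 5.05 press xyz mm [-58.6 -49.1 169. ] F [-1.4 -1.7 -0.7]
t 5.22 press xyz mm [-54.6 -49.3 169.1] F [-0.9 -1.4 -0.5]
```

```bash
python3 -m jog '[{"dx":-0.06,"dy":0,"dz":0,"rx":0,"ry":0,"rz":0,"claw":0.75},{"dx":0,"dy":0,"dz":0,"rx":0,"ry":0,"rz":0,"claw":0.75}]' >/dev/null; python3 -c "from h import *;st()"
python3 -m jog '[{"dx":-0.06,"dy":0,"dz":0,"rx":0,"ry":0,"rz":0,"claw":0.75},{"dx":0,"dy":0,"dz":0,"rx":0,"ry":0,"rz":0,"claw":0.75}]' >/dev/null; python3 -c "from h import *;st()"
```

```text
t 5.38 press xyz mm [-51.6 -49.4 169.2] F [-1.8 -1.9 -0.3]
t 5.55 press xyz mm [-48.5 -49.4 169.3] F [-1.2 -1.8  0.7]
```

```bash
python3 -m jog '[{"dx":-0.05,"dy":0,"dz":0,"rx":0,"ry":0,"rz":0,"claw":0.75},{"dx":0,"dy":0,"dz":0,"rx":0,"ry":0,"rz":0,"claw":0.75}]' >/dev/null; python3 -c "from h import *;st()"
python3 -m jog '[{"dx":-0.05,"dy":0,"dz":0,"rx":0,"ry":0,"rz":0,"claw":0.75},{"dx":0,"dy":0,"dz":0,"rx":0,"ry":0,"rz":0,"claw":0.75}]' >/dev/null; python3 -c "from h import *;st()"
```

```text
t 5.72 press xyz mm [-46.  -49.5 169.3] F [-2.  -2.3  1. ]
t 5.88 press xyz mm [-43.5 -49.4 169.3] F [-1.7 -2.3  1.7]
```

```bash
python3 -m jog '[{"dx":-0.06,"dy":0,"dz":0,"rx":0,"ry":0,"rz":0,"claw":0.75},{"dx":0,"dy":0,"dz":0,"rx":0,"ry":0,"rz":0,"claw":0.75}]' >/dev/null; python3 -c "from h import *;st()"
python3 -m jog '[{"dx":-0.06,"dy":0,"dz":0,"rx":0,"ry":0,"rz":0,"claw":0.75},{"dx":0,"dy":0,"dz":0,"rx":0,"ry":0,"rz":0,"claw":0.75}]' >/dev/null; python3 -c "from h import *;st()"
```

```text
t 6.05 press xyz mm [-40.5 -49.3 169.2] F [-2.2 -2.   1.1]
t 6.22 press xyz mm [-37.5 -49.3 169.2] F [-1.7 -1.4  0.6]
```

```bash
python3 -m jog '[{"dx":-0.12,"dy":0,"dz":0,"rx":0,"ry":0,"rz":0,"claw":0.75},{"dx":-0.12,"dy":0,"dz":0,"rx":0,"ry":0,"rz":0,"claw":0.75},{"dx":-0.12,"dy":0,"dz":0,"rx":0,"ry":0,"rz":0,"claw":0.75}]' >/dev/null; python3 -c "from h import *;st()"
python3 -m jog '[{"dx":-0.12,"dy":0,"dz":0,"rx":0,"ry":0,"rz":0,"claw":0.75},{"dx":-0.12,"dy":0,"dz":0,"rx":0,"ry":0,"rz":0,"claw":0.75},{"dx":-0.08,"dy":0,"dz":0,"rx":0,"ry":0,"rz":0,"claw":0.75}]' >/dev/null; python3 -c "from h import *;st()"
python3 -m jog '[{"dx":-0.1,"dy":0,"dz":0,"rx":0,"ry":0,"rz":0,"claw":0.75},{"dx":-0.1,"dy":0,"dz":0,"rx":0,"ry":0,"rz":0,"claw":0.75},{"dx":0,"dy":0,"dz":0,"rx":0,"ry":0,"rz":0,"claw":0.75}]' >/dev/null; python3 -c "from h import *;st()"
```

```text
t 6.47 press xyz mm [-19.4 -49.3 169.2] F [-3.3 -2.5  2.7]
t 6.72 press xyz mm [ -3.3 -49.3 168.8] F [-3.6 -1.8  0.9]
t 6.97 press xyz mm [  6.9 -49.1 168.8] F [-1.  -0.7  0.1]
```

```bash
python3 -m jog '[{"dx":-0.06,"dy":0,"dz":0,"rx":0,"ry":0,"rz":0,"claw":0.75},{"dx":-0.06,"dy":0,"dz":0,"rx":0,"ry":0,"rz":0,"claw":0.75},{"dx":0,"dy":0,"dz":0,"rx":0,"ry":0,"rz":0,"claw":0.75}]' >/dev/null; python3 -c "from h import *;st()"
python3 -m jog '[{"dx":-0.05,"dy":0,"dz":0,"rx":0,"ry":0,"rz":0,"claw":0.75},{"dx":0,"dy":0,"dz":0,"rx":0,"ry":0,"rz":0,"claw":0.75}]' >/dev/null; python3 -c "from h import *;st()"
python3 -m jog '[{"dx":-0.04,"dy":0,"dz":0,"rx":0,"ry":0,"rz":0,"claw":0.75},{"dx":0,"dy":0,"dz":0,"rx":0,"ry":0,"rz":0,"claw":0.75}]' >/dev/null; python3 -c "from h import *;st()"
```

```text
t 7.22 press xyz mm [ 12.6 -49.1 169.3] F [-1.  -0.5 -0.7]
t 7.38 press xyz mm [ 15.  -49.1 169.3] F [-1.6 -0.9  0.1]
t 7.55 press xyz mm [ 16.3 -49.1 169.1] F [-4.   0.1  0.6]
```

```bash
python3 -m jog '[{"dx":-0.04,"dy":0,"dz":0,"rx":0,"ry":0,"rz":0,"claw":0.75},{"dx":0,"dy":0,"dz":0,"rx":0,"ry":0,"rz":0,"claw":0.75}]' >/dev/null; python3 -c "from h import *;st()"
python3 -m jog '[{"dx":-0.04,"dy":0,"dz":0,"rx":0,"ry":0,"rz":0,"claw":0.75},{"dx":0,"dy":0,"dz":0,"rx":0,"ry":0,"rz":0,"claw":0.75}]' >/dev/null; python3 -c "from h import *;st()"
```

```text
t 7.72 press xyz mm [ 16.9 -49.1 168.9] F [-8.  -0.8  4. ]
t 7.88 press xyz mm [ 17.7 -49.5 168.7] F [-12.5  -2.9   5.7]
```

```bash
python3 -m jog '[{"dx":0.6,"dy":0,"dz":0,"rx":0,"ry":0,"rz":0,"claw":0.75},{"dx":0.6,"dy":0,"dz":0,"rx":0,"ry":0,"rz":0,"claw":0.75},{"dx":0.6,"dy":0,"dz":0,"rx":0,"ry":0,"rz":0,"claw":0.75},{"dx":0.6,"dy":0,"dz":0,"rx":0,"ry":0,"rz":0,"claw":0.75},{"dx":0,"dy":-0.54,"dz":0,"rx":0,"ry":0,"rz":0,"claw":0.75},{"dx":0,"dy":-0.54,"dz":0,"rx":0,"ry":0,"rz":0,"claw":0.75},{"dx":0,"dy":-0.54,"dz":0,"rx":0,"ry":0,"rz":0,"claw":0.75},{"dx":-0.2,"dy":0,"dz":0,"rx":0,"ry":0,"rz":0,"claw":0.75},{"dx":-0.2,"dy":0,"dz":0,"rx":0,"ry":0,"rz":0,"claw":0.75},{"dx":-0.2,"dy":0,"dz":0,"rx":0,"ry":0,"rz":0,"claw":0.75},{"dx":0,"dy":0,"dz":0,"rx":0,"ry":0,"rz":0,"claw":0.75},{"dx":0,"dy":0,"dz":0,"rx":0,"ry":0,"rz":0,"claw":0.75}]' >/dev/null; python3 -c "from h import *;st()"
python3 -m jog '[{"dx":-0.1,"dy":0,"dz":0,"rx":0,"ry":0,"rz":0,"claw":0.75},{"dx":-0.08,"dy":0,"dz":0,"rx":0,"ry":0,"rz":0,"claw":0.75},{"dx":0,"dy":0,"dz":0,"rx":0,"ry":0,"rz":0,"claw":0.75}]' >/dev/null; python3 -c "from h import *;st()"
```

```text
t 8.88 press xyz mm [ -68.4 -130.3  169.7] F [ 0.3  0.1 -0.1]
t 9.13 press xyz mm [ -59.8 -130.6  169.3] F [-0.5 -1.6  0.1]
```

```bash
python3 -m jog '[{"dx":-0.1,"dy":0,"dz":0,"rx":0,"ry":0,"rz":0,"claw":0.75},{"dx":0,"dy":0,"dz":0,"rx":0,"ry":0,"rz":0,"claw":0.75}]' >/dev/null; python3 -c "from h import *;st()"
python3 -m jog '[{"dx":-0.06,"dy":0,"dz":0,"rx":0,"ry":0,"rz":0,"claw":0.75},{"dx":0,"dy":0,"dz":0,"rx":0,"ry":0,"rz":0,"claw":0.75}]' >/dev/null; python3 -c "from h import *;st()"
python3 -m jog '[{"dx":-0.05,"dy":0,"dz":0,"rx":0,"ry":0,"rz":0,"claw":0.75},{"dx":0,"dy":0,"dz":0,"rx":0,"ry":0,"rz":0,"claw":0.75}]' >/dev/null; python3 -c "from h import *;st()"
```

```text
t 9.3 press xyz mm [ -54.7 -130.5  169.1] F [-1.1 -1.8  0. ]
t 9.47 press xyz mm [ -52.1 -130.5  169.1] F [-2.2 -2.7  2. ]
t 9.63 press xyz mm [ -50.1 -130.6  169. ] F [-4.8 -4.   2.4]
```

```bash
python3 -m jog '[{"dx":-0.03,"dy":0,"dz":0,"rx":0,"ry":0,"rz":0,"claw":0.75},{"dx":0,"dy":0,"dz":0,"rx":0,"ry":0,"rz":0,"claw":0.75}]' >/dev/null; python3 -c "from h import *;st()"
```

```text
t 9.8 press xyz mm [ -49.  -130.6  169. ] F [-6.5 -3.1  3.2]
```

```bash
python3 -m jog '[{"dx":0.5,"dy":0,"dz":0,"rx":0,"ry":0,"rz":0,"claw":0.75},{"dx":0.5,"dy":0,"dz":0,"rx":0,"ry":0,"rz":0,"claw":0.75},{"dx":0,"dy":0.64,"dz":0,"rx":0,"ry":0,"rz":0,"claw":0.75},{"dx":0,"dy":0.64,"dz":0,"rx":0,"ry":0,"rz":0,"claw":0.75},{"dx":0,"dy":0.64,"dz":0,"rx":0,"ry":0,"rz":0,"claw":0.75},{"dx":0,"dy":0.64,"dz":0,"rx":0,"ry":0,"rz":0,"claw":0.75},{"dx":0,"dy":0.64,"dz":0,"rx":0,"ry":0,"rz":0,"claw":0.75},{"dx":-0.2,"dy":0,"dz":0,"rx":0,"ry":0,"rz":0,"claw":0.75},{"dx":-0.2,"dy":0,"dz":0,"rx":0,"ry":0,"rz":0,"claw":0.75},{"dx":-0.2,"dy":0,"dz":0,"rx":0,"ry":0,"rz":0,"claw":0.75},{"dx":0,"dy":0,"dz":0,"rx":0,"ry":0,"rz":0,"claw":0.75}]' >/dev/null; python3 -c "from h import *;st()"
python3 -m jog '[{"dx":-0.1,"dy":0,"dz":0,"rx":0,"ry":0,"rz":0,"claw":0.75},{"dx":-0.08,"dy":0,"dz":0,"rx":0,"ry":0,"rz":0,"claw":0.75},{"dx":0,"dy":0,"dz":0,"rx":0,"ry":0,"rz":0,"claw":0.75}]' >/dev/null; python3 -c "from h import *;st()"
python3 -m jog '[{"dx":-0.1,"dy":0,"dz":0,"rx":0,"ry":0,"rz":0,"claw":0.75},{"dx":0,"dy":0,"dz":0,"rx":0,"ry":0,"rz":0,"claw":0.75}]' >/dev/null; python3 -c "from h import *;st()"
```

```text
t 10.72 press xyz mm [-66.6  28.9 169.4] F [-0.7 -0.8 -0.3]
t 10.97 press xyz mm [-58.9  28.8 169.2] F [ 0.   0.8 -0.5]
t 11.13 press xyz mm [-54.1  29.3 169.3] F [0.  0.1 0.4]
```

```bash
python3 -m jog '[{"dx":-0.06,"dy":0,"dz":0,"rx":0,"ry":0,"rz":0,"claw":0.75},{"dx":0,"dy":0,"dz":0,"rx":0,"ry":0,"rz":0,"claw":0.75}]' >/dev/null; python3 -c "from h import *;st()"
python3 -m jog '[{"dx":-0.05,"dy":0,"dz":0,"rx":0,"ry":0,"rz":0,"claw":0.75},{"dx":0,"dy":0,"dz":0,"rx":0,"ry":0,"rz":0,"claw":0.75}]' >/dev/null; python3 -c "from h import *;st()"
python3 -m jog '[{"dx":-0.04,"dy":0,"dz":0,"rx":0,"ry":0,"rz":0,"claw":0.75},{"dx":0,"dy":0,"dz":0,"rx":0,"ry":0,"rz":0,"claw":0.75}]' >/dev/null; python3 -c "from h import *;st()"
```

```text
t 11.3 press xyz mm [-51.8  29.3 169. ] F [-2.2 -1.1  1.7]
t 11.47 press xyz mm [-49.2  29.3 169.1] F [-2.9 -2.4  0.6]
t 11.63 press xyz mm [-47.   29.5 169.2] F [-2.6 -2.3  1.2]
```

Left seems free now (no build-up past the earlier stop); two more gentle checks.

```bash
python3 -m jog '[{"dx":-0.05,"dy":0,"dz":0,"rx":0,"ry":0,"rz":0,"claw":0.75},{"dx":0,"dy":0,"dz":0,"rx":0,"ry":0,"rz":0,"claw":0.75}]' >/dev/null; python3 -c "from h import *;st()"
python3 -m jog '[{"dx":-0.06,"dy":0,"dz":0,"rx":0,"ry":0,"rz":0,"claw":0.75},{"dx":0,"dy":0,"dz":0,"rx":0,"ry":0,"rz":0,"claw":0.75}]' >/dev/null; python3 -c "from h import *;st()"
```

```text
t 11.8 press xyz mm [-44.3  29.6 169.2] F [-0.9 -2.7  0.9]
t 11.97 press xyz mm [-41.2  29.7 169.2] F [-2.4 -2.6  1.5]
```

Free. Full throw up to x≈+15, then gently into the stop.

```bash
python3 -m jog '[{"dx":-0.1,"dy":0,"dz":0,"rx":0,"ry":0,"rz":0,"claw":0.75},{"dx":-0.12,"dy":0,"dz":0,"rx":0,"ry":0,"rz":0,"claw":0.75},{"dx":-0.12,"dy":0,"dz":0,"rx":0,"ry":0,"rz":0,"claw":0.75},{"dx":-0.12,"dy":0,"dz":0,"rx":0,"ry":0,"rz":0,"claw":0.75}]' >/dev/null; python3 -c "from h import *;st()"
python3 -m jog '[{"dx":-0.12,"dy":0,"dz":0,"rx":0,"ry":0,"rz":0,"claw":0.75},{"dx":-0.12,"dy":0,"dz":0,"rx":0,"ry":0,"rz":0,"claw":0.75},{"dx":-0.12,"dy":0,"dz":0,"rx":0,"ry":0,"rz":0,"claw":0.75},{"dx":-0.12,"dy":0,"dz":0,"rx":0,"ry":0,"rz":0,"claw":0.75},{"dx":-0.08,"dy":0,"dz":0,"rx":0,"ry":0,"rz":0,"claw":0.75},{"dx":0,"dy":0,"dz":0,"rx":0,"ry":0,"rz":0,"claw":0.75}]' >/dev/null; python3 -c "from h import *;st()"
python3 -m jog '[{"dx":-0.06,"dy":0,"dz":0,"rx":0,"ry":0,"rz":0,"claw":0.75},{"dx":0,"dy":0,"dz":0,"rx":0,"ry":0,"rz":0,"claw":0.75}]' >/dev/null; python3 -c "from h import *;st()"
```

```text
t 12.3 press xyz mm [-18.1  29.7 169.2] F [-3.6 -1.9  2.5]
t 12.8 press xyz mm [ 10.2  29.8 168.8] F [-1.5 -1.5 -0. ]
t 12.97 press xyz mm [ 12.8  29.9 169.2] F [-1.8 -0.3  0.3]
```

```bash
python3 -m jog '[{"dx":-0.06,"dy":0,"dz":0,"rx":0,"ry":0,"rz":0,"claw":0.75},{"dx":0,"dy":0,"dz":0,"rx":0,"ry":0,"rz":0,"claw":0.75}]' >/dev/null; python3 -c "from h import *;st()"
python3 -m jog '[{"dx":-0.05,"dy":0,"dz":0,"rx":0,"ry":0,"rz":0,"claw":0.75},{"dx":0,"dy":0,"dz":0,"rx":0,"ry":0,"rz":0,"claw":0.75}]' >/dev/null; python3 -c "from h import *;st()"
```

```text
t 13.13 press xyz mm [ 15.7  29.9 169.4] F [-2.6 -1.4 -0.5]
t 13.3 press xyz mm [ 17.6  29.9 169.2] F [-3.4 -2.   1. ]
```

```bash
python3 -m jog '[{"dx":-0.05,"dy":0,"dz":0,"rx":0,"ry":0,"rz":0,"claw":0.75},{"dx":0,"dy":0,"dz":0,"rx":0,"ry":0,"rz":0,"claw":0.75}]' >/dev/null; python3 -c "from h import *;st()"
python3 -m jog '[{"dx":-0.03,"dy":0,"dz":0,"rx":0,"ry":0,"rz":0,"claw":0.75},{"dx":0,"dy":0,"dz":0,"rx":0,"ry":0,"rz":0,"claw":0.75}]' >/dev/null; python3 -c "from h import *;st()"
```

```text
t 13.47 press xyz mm [ 18.5  29.6 168.9] F [-10.   -2.8   3. ]
t 13.63 press xyz mm [ 18.8  29.6 168.8] F [-13.5  -3.6   5.4]
```

```bash
python3 -m jog '[{"dx":0.6,"dy":0,"dz":0,"rx":0,"ry":0,"rz":0,"claw":0.75},{"dx":0.6,"dy":0,"dz":0,"rx":0,"ry":0,"rz":0,"claw":0.75},{"dx":0.6,"dy":0,"dz":0,"rx":0,"ry":0,"rz":0,"claw":0.75},{"dx":0.6,"dy":0,"dz":0,"rx":0,"ry":0,"rz":0,"claw":0.75},{"dx":0,"dy":-0.64,"dz":0,"rx":0,"ry":0,"rz":0,"claw":0.75},{"dx":0,"dy":-0.64,"dz":0,"rx":0,"ry":0,"rz":0,"claw":0.75},{"dx":0,"dy":-0.64,"dz":0,"rx":0,"ry":0,"rz":0,"claw":0.75},{"dx":0,"dy":-0.64,"dz":0,"rx":0,"ry":0,"rz":0,"claw":0.75},{"dx":0,"dy":-0.64,"dz":0,"rx":0,"ry":0,"rz":0,"claw":0.75},{"dx":-0.2,"dy":0,"dz":0,"rx":0,"ry":0,"rz":0,"claw":0.75},{"dx":-0.2,"dy":0,"dz":0,"rx":0,"ry":0,"rz":0,"claw":0.75},{"dx":-0.2,"dy":0,"dz":0,"rx":0,"ry":0,"rz":0,"claw":0.75},{"dx":-0.1,"dy":0,"dz":0,"rx":0,"ry":0,"rz":0,"claw":0.75},{"dx":-0.1,"dy":0,"dz":0,"rx":0,"ry":0,"rz":0,"claw":0.75},{"dx":0,"dy":0,"dz":0,"rx":0,"ry":0,"rz":0,"claw":0.75}]' >/dev/null; python3 -c "from h import *;st()"
python3 -m jog '[{"dx":-0.1,"dy":0,"dz":0,"rx":0,"ry":0,"rz":0,"claw":0.75},{"dx":0,"dy":0,"dz":0,"rx":0,"ry":0,"rz":0,"claw":0.75}]' >/dev/null; python3 -c "from h import *;st()"
python3 -m jog '[{"dx":-0.05,"dy":0,"dz":0,"rx":0,"ry":0,"rz":0,"claw":0.75},{"dx":0,"dy":0,"dz":0,"rx":0,"ry":0,"rz":0,"claw":0.75}]' >/dev/null; python3 -c "from h import *;st()"
```

```text
t 14.88 press xyz mm [ -56.6 -130.2  169.6] F [ 0.4 -0.   0.9]
t 15.05 press xyz mm [ -52.5 -130.3  169.1] F [-0.4 -1.3 -0.1]
t 15.22 press xyz mm [ -50.4 -130.5  169.1] F [-1.9 -1.7  1. ]
```

```bash
python3 -m jog '[{"dx":-0.05,"dy":0,"dz":0,"rx":0,"ry":0,"rz":0,"claw":0.75},{"dx":0,"dy":0,"dz":0,"rx":0,"ry":0,"rz":0,"claw":0.75}]' >/dev/null; python3 -c "from h import *;st()"
python3 -m jog '[{"dx":-0.04,"dy":0,"dz":0,"rx":0,"ry":0,"rz":0,"claw":0.75},{"dx":0,"dy":0,"dz":0,"rx":0,"ry":0,"rz":0,"claw":0.75}]' >/dev/null; python3 -c "from h import *;st()"
python3 -m jog '[{"dx":-0.04,"dy":0,"dz":0,"rx":0,"ry":0,"rz":0,"claw":0.75},{"dx":0,"dy":0,"dz":0,"rx":0,"ry":0,"rz":0,"claw":0.75}]' >/dev/null; python3 -c "from h import *;st()"
```

```text
t 15.38 press xyz mm [ -47.6 -130.5  169.2] F [-2.  -2.6  0.3]
t 15.55 press xyz mm [ -45.4 -130.5  169.3] F [-2.  -2.1  1. ]
t 15.72 press xyz mm [ -43.4 -130.4  169.3] F [-2.6 -3.3 -0.1]
```

```bash
python3 -m jog '[{"dx":-0.1,"dy":0,"dz":0,"rx":0,"ry":0,"rz":0,"claw":0.75},{"dx":-0.1,"dy":0,"dz":0,"rx":0,"ry":0,"rz":0,"claw":0.75},{"dx":-0.12,"dy":0,"dz":0,"rx":0,"ry":0,"rz":0,"claw":0.75},{"dx":-0.12,"dy":0,"dz":0,"rx":0,"ry":0,"rz":0,"claw":0.75}]' >/dev/null; python3 -c "from h import *;st()"
python3 -m jog '[{"dx":-0.12,"dy":0,"dz":0,"rx":0,"ry":0,"rz":0,"claw":0.75},{"dx":-0.12,"dy":0,"dz":0,"rx":0,"ry":0,"rz":0,"claw":0.75},{"dx":-0.12,"dy":0,"dz":0,"rx":0,"ry":0,"rz":0,"claw":0.75},{"dx":-0.12,"dy":0,"dz":0,"rx":0,"ry":0,"rz":0,"claw":0.75},{"dx":-0.12,"dy":0,"dz":0,"rx":0,"ry":0,"rz":0,"claw":0.75},{"dx":0,"dy":0,"dz":0,"rx":0,"ry":0,"rz":0,"claw":0.75}]' >/dev/null; python3 -c "from h import *;st()"
python3 -m jog '[{"dx":-0.06,"dy":0,"dz":0,"rx":0,"ry":0,"rz":0,"claw":0.75},{"dx":0,"dy":0,"dz":0,"rx":0,"ry":0,"rz":0,"claw":0.75}]' >/dev/null; python3 -c "from h import *;st()"
python3 -m jog '[{"dx":-0.05,"dy":0,"dz":0,"rx":0,"ry":0,"rz":0,"claw":0.75},{"dx":0,"dy":0,"dz":0,"rx":0,"ry":0,"rz":0,"claw":0.75}]' >/dev/null; python3 -c "from h import *;st()"
```

```text
t 16.05 press xyz mm [ -21.1 -130.3  169.2] F [-3.5 -1.9  2.2]
t 16.55 press xyz mm [   9.4 -130.   168.8] F [ 0.3 -1.8  0.3]
t 16.72 press xyz mm [  11.8 -130.   169.1] F [-1.7 -0.8 -0.4]
t 16.88 press xyz mm [  14.1 -130.1  169.3] F [-2.3 -1.2  0.4]
```

```bash
python3 -m jog '[{"dx":-0.05,"dy":0,"dz":0,"rx":0,"ry":0,"rz":0,"claw":0.75},{"dx":0,"dy":0,"dz":0,"rx":0,"ry":0,"rz":0,"claw":0.75}]' >/dev/null; python3 -c "from h import *;st()"
python3 -m jog '[{"dx":-0.05,"dy":0,"dz":0,"rx":0,"ry":0,"rz":0,"claw":0.75},{"dx":0,"dy":0,"dz":0,"rx":0,"ry":0,"rz":0,"claw":0.75}]' >/dev/null; python3 -c "from h import *;st()"
```

```text
t 17.05 press xyz mm [  16.5 -130.1  169.3] F [-2.1 -1.1 -0.2]
t 17.22 press xyz mm [  17.4 -130.3  169. ] F [-8.1 -2.6  3.5]
```

```bash
python3 -m jog '[{"dx":-0.05,"dy":0,"dz":0,"rx":0,"ry":0,"rz":0,"claw":0.75},{"dx":0,"dy":0,"dz":0,"rx":0,"ry":0,"rz":0,"claw":0.75}]' >/dev/null; python3 -c "from h import *;st()"
python3 -m jog '[{"dx":0.6,"dy":0,"dz":0,"rx":0,"ry":0,"rz":0,"claw":0.75},{"dx":0.6,"dy":0,"dz":0,"rx":0,"ry":0,"rz":0,"claw":0.75},{"dx":0.6,"dy":0,"dz":0,"rx":0,"ry":0,"rz":0,"claw":0.75},{"dx":0.6,"dy":0,"dz":0,"rx":0,"ry":0,"rz":0,"claw":0.75},{"dx":0.3,"dy":0.5,"dz":0,"rx":0,"ry":0,"rz":0,"claw":0.75},{"dx":0.3,"dy":0.7,"dz":0,"rx":0,"ry":0,"rz":0,"claw":0.75},{"dx":0,"dy":0.7,"dz":0,"rx":0,"ry":0,"rz":0,"claw":0.75},{"dx":0,"dy":0.7,"dz":0,"rx":0,"ry":0,"rz":0,"claw":0.75},{"dx":0,"dy":0.7,"dz":0,"rx":0,"ry":0,"rz":0,"claw":0.75},{"dx":0,"dy":0.7,"dz":0,"rx":0,"ry":0,"rz":0,"claw":0.75},{"dx":0,"dy":0.7,"dz":0,"rx":0,"ry":0,"rz":0,"claw":0.75},{"dx":0,"dy":0.7,"dz":0,"rx":0,"ry":0,"rz":0,"claw":0.75},{"dx":0,"dy":0,"dz":0.5,"rx":0,"ry":0,"rz":0,"claw":0.75},{"dx":0,"dy":0,"dz":0.1,"rx":0,"ry":0,"rz":0,"claw":0.75},{"dx":0,"dy":0,"dz":0,"rx":0,"ry":0,"rz":0,"claw":0.75}]' >/dev/null; python3 -c "from h import *;st()"
python3 - <<'E'
from h import *
import cv2
o=env.camera("side")[140:260,200:340];b=env.camera("scene")[165:285,180:320]
cv2.imwrite("pics/g.png",np.hstack([cv2.resize(i,(400,500),interpolation=2) for i in(o,b)])[:,:,::-1])
E
```

```text
t 17.38 press xyz mm [  18.3 -130.7  168.8] F [-13.6  -3.1   5.2]
t 18.63 press xyz mm [-130.8  139.2  137.2] F [-0.9  0.5 -0.2]
```

View pics/g.png

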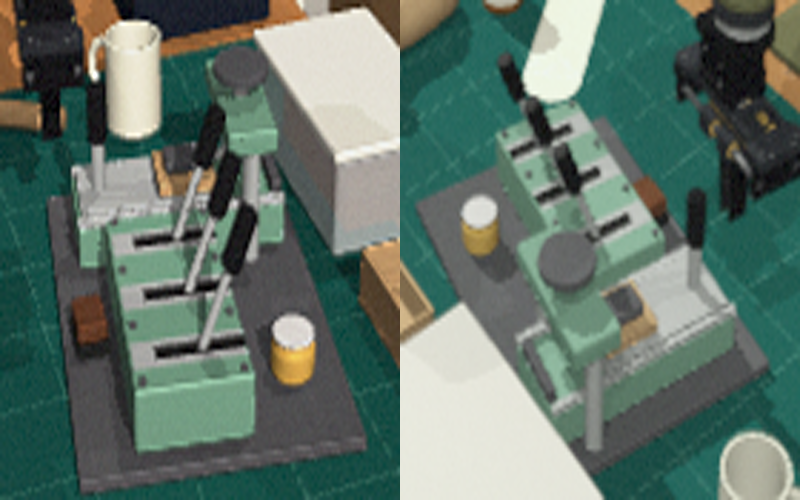

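```bash
python3 -m jog '[{"dx":-0.2,"dy":0,"dz":0,"rx":0,"ry":0,"rz":0,"claw":0.75},{"dx":-0.2,"dy":0,"dz":0,"rx":0,"ry":0,"rz":0,"claw":0.75},{"dx":-0.12,"dy":0,"dz":0,"rx":0,"ry":0,"rz":0,"claw":0.75},{"dx":0,"dy":0,"dz":0,"rx":0,"ry":0,"rz":0,"claw":0.75}]' >/dev/null; python3 -c "from h import *;st()"
python3 -m jog '[{"dx":-0.08,"dy":0,"dz":0,"rx":0,"ry":0,"rz":0,"claw":0.75},{"dx":-0.06,"dy":0,"dz":0,"rx":0,"ry":0,"rz":0,"claw":0.75},{"dx":0,"dy":0,"dz":0,"rx":0,"ry":0,"rz":0,"claw":0.75}]' >/dev/null; python3 -c "from h import *;st()"
python3 -m jog '[{"dx":-0.08,"dy":0,"dz":0,"rx":0,"ry":0,"rz":0,"claw":0.75},{"dx":0,"dy":0,"dz":0,"rx":0,"ry":0,"rz":0,"claw":0.75}]' >/dev/null; python3 -c "from h import *;st()"
```

```text
t 19.07 press xyz mm [-101.3  139.2  140.2] F [ 0.3 -0.8  0. ]
t 19.32 press xyz mm [-96.3 139.2 139. ] F [-0.3 -0.4  0.6]
t 19.48 press xyz mm [-92.7 139.2 138.8] F [-1.6 -2.4  0.6]
```

```bash
python3 -m jog '[{"dx":-0.06,"dy":0,"dz":0,"rx":0,"ry":0,"rz":0,"claw":0.75},{"dx":0,"dy":0,"dz":0,"rx":0,"ry":0,"rz":0,"claw":0.75}]' >/dev/null; python3 -c "from h import *;st()"
python3 -m jog '[{"dx":-0.06,"dy":0,"dz":0,"rx":0,"ry":0,"rz":0,"claw":0.75},{"dx":0,"dy":0,"dz":0,"rx":0,"ry":0,"rz":0,"claw":0.75}]' >/dev/null; python3 -c "from h import *;st()"
```

```text
t 19.65 press xyz mm [-89.7 139.2 138.8] F [-2.1 -2.1  0.9]
t 19.82 press xyz mm [-86.5 139.2 138.8] F [-2.5 -3.1 -0.3]
```

```bash
python3 -m jog '[{"dx":-0.05,"dy":0,"dz":0,"rx":0,"ry":0,"rz":0,"claw":0.75},{"dx":0,"dy":0,"dz":0,"rx":0,"ry":0,"rz":0,"claw":0.75}]' >/dev/null; python3 -c "from h import *;st()"
python3 -m jog '[{"dx":-0.05,"dy":0,"dz":0,"rx":0,"ry":0,"rz":0,"claw":0.75},{"dx":0,"dy":0,"dz":0,"rx":0,"ry":0,"rz":0,"claw":0.75}]' >/dev/null; python3 -c "from h import *;st()"
python3 -m jog '[{"dx":-0.05,"dy":0,"dz":0,"rx":0,"ry":0,"rz":0,"claw":0.75},{"dx":0,"dy":0,"dz":0,"rx":0,"ry":0,"rz":0,"claw":0.75}]' >/dev/null; python3 -c "from h import *;st()"
```

```text
t 19.98 press xyz mm [-84.  139.2 138.8] F [-3.  -4.5  0.1]
t 20.15 press xyz mm [-81.5 139.2 138.9] F [-3.1 -4.2  0.1]
t 20.32 press xyz mm [-79.  139.2 138.9] F [-1.7 -4.5  0.3]
```

```bash
python3 -m jog '[{"dx":-0.08,"dy":0.02,"dz":0,"rx":0,"ry":0,"rz":0,"claw":0.75},{"dx":-0.08,"dy":0.02,"dz":0,"rx":0,"ry":0,"rz":0,"claw":0.75},{"dx":0,"dy":0,"dz":0,"rx":0,"ry":0,"rz":0,"claw":0.75}]' >/dev/null; python3 -c "from h import *;st()"
python3 -m jog '[{"dx":-0.08,"dy":0,"dz":0,"rx":0,"ry":0,"rz":0,"claw":0.75},{"dx":-0.08,"dy":0,"dz":0,"rx":0,"ry":0,"rz":0,"claw":0.75},{"dx":0,"dy":0,"dz":0,"rx":0,"ry":0,"rz":0,"claw":0.75}]' >/dev/null; python3 -c "from h import *;st()"
```

```text
t 20.57 press xyz mm [-70.9 141.1 138.8] F [-3.1 -3.7  0.6]
t 20.82 press xyz mm [-62.8 141.5 138.9] F [-2.6 -2.6  0.4]
```

```bash
python3 -m jog '[{"dx":-0.08,"dy":0,"dz":0,"rx":0,"ry":0,"rz":0,"claw":0.75},{"dx":-0.08,"dy":0,"dz":0,"rx":0,"ry":0,"rz":0,"claw":0.75},{"dx":-0.08,"dy":0,"dz":0,"rx":0,"ry":0,"rz":0,"claw":0.75},{"dx":0,"dy":0,"dz":0,"rx":0,"ry":0,"rz":0,"claw":0.75}]' >/dev/null; python3 -c "from h import *;st()"
python3 -m jog '[{"dx":-0.08,"dy":0,"dz":0,"rx":0,"ry":0,"rz":0,"claw":0.75},{"dx":-0.08,"dy":0,"dz":0,"rx":0,"ry":0,"rz":0,"claw":0.75},{"dx":-0.06,"dy":0,"dz":0,"rx":0,"ry":0,"rz":0,"claw":0.75},{"dx":-0.04,"dy":0,"dz":0,"rx":0,"ry":0,"rz":0,"claw":0.75},{"dx":0,"dy":0,"dz":0,"rx":0,"ry":0,"rz":0,"claw":0.75}]' >/dev/null; python3 -c "from h import *;st()"
python3 -m jog '[{"dx":-0.03,"dy":0,"dz":0,"rx":0,"ry":0,"rz":0,"claw":0.75},{"dx":-0.03,"dy":0,"dz":0,"rx":0,"ry":0,"rz":0,"claw":0.75},{"dx":0,"dy":0,"dz":0,"rx":0,"ry":0,"rz":0,"claw":0.75}]' >/dev/null; python3 -c "from h import *;st()"
```

```text
t 21.15 press xyz mm [-50.8 141.7 139. ] F [-3.  -1.7 -0.3]
t 21.57 press xyz mm [-37.6 141.7 139.1] F [-1.5 -2.3 -0.9]
t 21.82 press xyz mm [-34.9 141.8 139.1] F [-2.4 -2.2 -1.1]
```

```bash
python3 -m jog '[{"dx":-0.03,"dy":0,"dz":0,"rx":0,"ry":0,"rz":0,"claw":0.75},{"dx":-0.03,"dy":0,"dz":0,"rx":0,"ry":0,"rz":0,"claw":0.75},{"dx":-0.03,"dy":0,"dz":0,"rx":0,"ry":0,"rz":0,"claw":0.75},{"dx":0,"dy":0,"dz":0,"rx":0,"ry":0,"rz":0,"claw":0.75}]' >/dev/null; python3 -c "from h import *;st()"
python3 -m jog '[{"dx":-0.02,"dy":0,"dz":0,"rx":0,"ry":0,"rz":0,"claw":0.75},{"dx":-0.02,"dy":0,"dz":0,"rx":0,"ry":0,"rz":0,"claw":0.75},{"dx":0,"dy":0,"dz":0,"rx":0,"ry":0,"rz":0,"claw":0.75}]' >/dev/null; python3 -c "from h import *;st()"
python3 -m jog '[{"dx":-0.02,"dy":0,"dz":0,"rx":0,"ry":0,"rz":0,"claw":0.75},{"dx":-0.02,"dy":0,"dz":0,"rx":0,"ry":0,"rz":0,"claw":0.75},{"dx":0,"dy":0,"dz":0,"rx":0,"ry":0,"rz":0,"claw":0.75}]' >/dev/null; python3 -c "from h import *;st()"
```

```text
t 22.15 press xyz mm [-30.3 141.7 139.1] F [-2.4 -1.5 -2.3]
t 22.4 press xyz mm [-28.5 141.7 139.1] F [-3.5 -1.6 -0.7]
t 22.65 press xyz mm [-28.3 141.7 139.1] F [-10.3  -2.7   3. ]
```

```bash
python3 -m jog '[{"dx":-0.015,"dy":0,"dz":0,"rx":0,"ry":0,"rz":0,"claw":0.75},{"dx":0,"dy":0,"dz":0,"rx":0,"ry":0,"rz":0,"claw":0.75},{"dx":0,"dy":0,"dz":0,"rx":0,"ry":0,"rz":0,"claw":0.75}]' >/dev/null; python3 -c "from h import *;st()"
python3 -m jog '[{"dx":0.3,"dy":0,"dz":0,"rx":0,"ry":0,"rz":0,"claw":0.75},{"dx":0.6,"dy":0,"dz":0,"rx":0,"ry":0,"rz":0,"claw":0.75},{"dx":0.6,"dy":0,"dz":0,"rx":0,"ry":0,"rz":0,"claw":0.75},{"dx":0.6,"dy":0,"dz":-0.3,"rx":0,"ry":0,"rz":0,"claw":0.75},{"dx":0,"dy":0,"dz":-0.8,"rx":0,"ry":0,"rz":0,"claw":0.75},{"dx":0,"dy":0,"dz":-0.8,"rx":0,"ry":0,"rz":0,"claw":0.75},{"dx":0,"dy":0,"dz":0,"rx":0,"ry":0,"rz":0,"claw":0.75},{"dx":0,"dy":0,"dz":0,"rx":0,"ry":0,"rz":0,"claw":0.75}]' >/dev/null; python3 -c "from h import *;st()"
python3 - <<'E'
from h import *
import cv2
o=env.camera("side")[140:260,200:340];b=env.camera("scene")[165:285,180:320]
cv2.imwrite("pics/i.png",np.hstack([cv2.resize(i,(400,500),interpolation=2) for i in(o,b)])[:,:,::-1])
E
```

```text
t 22.9 press xyz mm [-28.2 141.7 139. ] F [-12.2  -3.    3.6]
t 23.57 press xyz mm [-128.   143.1  239.5] F [-0.4 -0.3  0.3]
```

View pics/i.png

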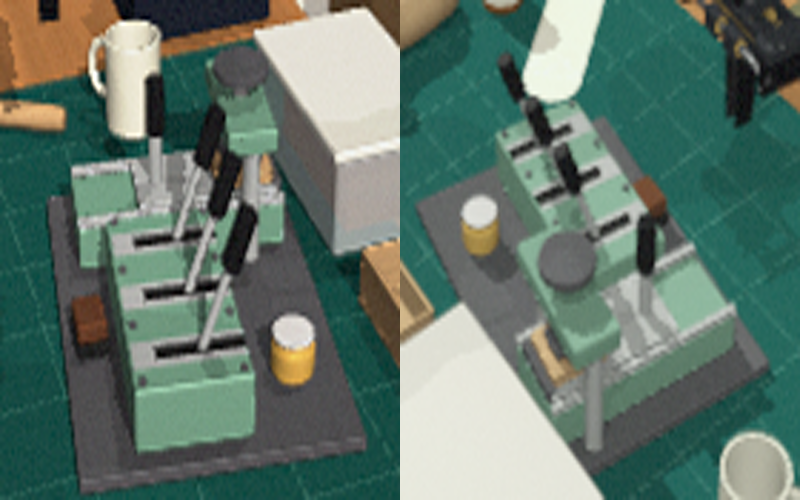

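```bash
python3 -c "from plant import env;print(env.job_done())"
```

```text
the job is handed in; nothing more can be done
None
```

The job is handed in: all three levers are fully over (thrown in the order middle, left, right), the carriage is home against its stop and released, and the pushes I felt against stops stayed under about 15 N; the verdict was not shown.

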